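# Print the price label for the cookies on the scale

## Robot

A 6-joint arm with a two-finger parallel gripper is mounted at the origin on the work surface. World frame = base frame: x ahead of the robot, y to its left, z up, the work surface at z = 0. Lengths are in m, angles in rad, forces in N, time in s.
With the tool pointing down it reaches from about 0.375 to 0.9 m from the base axis. Payload 3.1 kg.
Tool frame: the origin (TCP) lies midway between the tips of the shut fingers; the grasp point (between the pads) lies 19 mm behind it (robot.grip_depth is the distance from the TCP to the grasp point, in m); z points along the fingers, y is the direction in which the jaws open and shut (so a half turn about z gives the same grasp; the last joint's range is limited). The gripper opens to 87 mm and grips with 3 to 60 N. Pads are 19 mm wide; open, the fingers measure 117 mm over their backs; the gripper's body (75 mm by 190 mm) begins 51 mm behind the grasp point.
Start: joints at [-1.494, 0.527, 1.433, -0, 1.181, -0.178], TCP at [0.158, -0.605, 0.223] pointing down, gripper open.
Joint ranges: [-3.08, 3.08], [-0.75, 2.2], [0.22, 2.44], [-1.43, 4.57], [0, 2.65], [-2.85, 2.85]. Speed limits (rad/s): [2.79, 2.79, 3.14, 3.14, 3.14, 3.14].

## Interface

Orientations are given as a unit quaternion [x, y, z, w].
In Python, from rig import robot gives the robot as it stands.
- The arm moves only by the tool carry_out, never from a script. Its arguments are lists of equal length, an entry for each row: "dr": the turn, a rotation vector about the world's x, y, z in rad, a list of three; "translation": the shift along the world's x, y, z in cm, a list of three; "grip": the opening, from 0 (shut) to 1 (fully open). A call has 1 to 20 rows; each row is the pose to reach, as a shift and turn from the pose commanded when the call began; what a row does not reach only later rows make up. A row lasts 1/12 s, in which the tool goes at most 41.7 mm and 7.16 degrees, less where a joint would pass 70% of its speed; a pose out of reach is approached as far as the arm can. A call with a gripper value outside its range is refused whole. The fingers move at their own pace and stop on an object; "newtons" is the grip in N (left out, the last holds). Time passes only in rows, so rows that repeat a pose let the fingers close. It gives the time, the measured TCP pose, the force and the opening at its end, in the units of the state.
- robot.get_obs(): the state, without advancing time (a new reading comes with each control period).
- robot.camera(name): name is "scene" or "top"; returns a dict with "color" (400x640x3 uint8, blue, green, red), "camera_matrix" (3x3 intrinsics, pixels), "dist_coeffs" ([k1, k2, p1, p2, k3] as OpenCV has them; the pictures are not rectified), "T" (4x4, takes a point from camera to world coordinates). Camera axes: x right, y down, z forward; pixel columns grow to the right and rows downward; lengths in m; the calibration is good to about 2 mm. A picture is of the moment at which its call begins. There is no depth.
- robot.hand_in(): hands the job in, once; it reports no verdict.
The state is a dict: "time": time; "q": joint angles; "joint_velocities": joint speeds; "joint_torque": joint torques, N m; "position": TCP position; "tool_rot": TCP orientation; "ft_force": force on the tool from outside, world axes, zero at the start; "moment": the same for the moment, N m; "grip_width": finger opening in m.
Only numpy, scipy, OpenCV 4.12 (cv2) and the standard library are available. Lean on these libraries where they do the work, as an engineer would, in place of code of your own. Each camera call takes 0.05 s, during which the arm holds its last target. There are 200 camera calls.

## Task

Print the price label for the box of cookies standing on the label scale: push the scale's open label cover fully shut, then press the product key whose cookie picture matches the cookies in that box, then press the wide green print key. Press each key all the way down and let it come up again, and press no other key. Leave the boxes and everything else on the counter standing where they are.

Things in the scene. Friction and masses are not known exactly. Their poses are not given: they have to be found in the camera images.
- cover (a joint): Opening angle of the label cover in rad: 0 = shut, grows as its near edge rises; it starts ajar at 0.45 to 0.85. A stiff hinge: it stays where it is left and closes under about 3 N pushed down on its middle; it has no spring.
- cover_hinge (a point): Middle of the hinge line of the label cover, which is the far edge of the printer bay at the scale's front right. Fixed to the scale; axes of the scale (x away from the operator, y to the operator's left, z up; the hinge lies along y). The cover is a white plate 160 mm long (from the hinge towards -x), 124 mm wide, 5 mm thick, with a dark window and a blue pad by its near edge; shut, it lies level with its top 5 mm above this point.
- cover_edge (a point): Centre of the blue pad on top of the cover, 150 mm from the hinge and 10 mm from the cover's near edge; moves with the cover.
- platter (a point): Centre of the top of the scale's steel weighing platter (238 x 380 mm, 85 mm above the counter). Axes of the scale: x away from the operator, y to the operator's left, z up. In these axes the point lies 131 mm in x and 137 mm in y from cover_hinge, and 2 mm higher. The scale is heavy and fixed, 420 mm deep, 400 wide.
- key_choc_top (a point): Centre of the top of the left of the three product keys: a grey square key 30 x 30 mm bearing a round picture of a chocolate cookie (very dark brown). The three keys stand in a row 44 mm apart along y. Keys stand 8 mm proud of the keyboard, which slopes up away from the operator by 0.14 rad; this point's z axis is the key's axis (leaning 0.14 rad towards the operator), its y the scale's y. Moves with the key.
- key_velvet_top (a point): Centre of the top of the middle of the three product keys: a grey square key 30 x 30 mm bearing a round picture of a red velvet cookie (deep red). The three keys stand in a row 44 mm apart along y. Keys stand 8 mm proud of the keyboard, which slopes up away from the operator by 0.14 rad; this point's z axis is the key's axis (leaning 0.14 rad towards the operator), its y the scale's y. Moves with the key.
- key_sugar_top (a point): Centre of the top of the right of the three product keys: a grey square key 30 x 30 mm bearing a round picture of a sugar cookie (pale golden). The three keys stand in a row 44 mm apart along y. Keys stand 8 mm proud of the keyboard, which slopes up away from the operator by 0.14 rad; this point's z axis is the key's axis (leaning 0.14 rad towards the operator), its y the scale's y. Moves with the key.
- key_print_top (a point): Centre of the top of the wide green print key, 30 mm x 60 mm (wide along y), in the row 50 mm nearer the operator than the product keys; same axes as them. Moves with the key.
- key_clear_top (a point): Centre of the top of the yellow clear key, 30 x 30 mm, 66 mm to the left of the print key; not to be pressed. Moves with the key.
- key_choc (a joint): How far this key is down, in m: 0 = up, 0.005 = fully down. A spring pushes it back: about 1 N to start, 4.3 N fully down.
- key_velvet (a joint): How far this key is down, in m: 0 = up, 0.005 = fully down. A spring pushes it back: about 1 N to start, 4.3 N fully down.
- key_sugar (a joint): How far this key is down, in m: 0 = up, 0.005 = fully down. A spring pushes it back: about 1 N to start, 4.3 N fully down.
- key_print (a joint): How far this key is down, in m: 0 = up, 0.005 = fully down. A spring pushes it back: about 1 N to start, 4.3 N fully down.
- key_clear (a joint): How far this key is down, in m: 0 = up, 0.005 = fully down. A spring pushes it back: about 1 N to start, 4.3 N fully down.
- choc_mid (a point): Centre (42 mm up) of the loose clear plastic box of chocolate cookies (very dark brown), 140 (x) x 180 (y) x 85 mm tall, 0.35 kg. One of the three boxes stands on the platter, near its middle; the other two stand on fixed boxes of the same size to the left and right of the scale. z up.
- velvet_mid (a point): Centre (42 mm up) of the loose clear plastic box of red velvet cookies (deep red), 140 (x) x 180 (y) x 85 mm tall, 0.35 kg. One of the three boxes stands on the platter, near its middle; the other two stand on fixed boxes of the same size to the left and right of the scale. z up.
- sugar_mid (a point): Centre (42 mm up) of the loose clear plastic box of sugar cookies (pale golden), 140 (x) x 180 (y) x 85 mm tall, 0.35 kg. One of the three boxes stands on the platter, near its middle; the other two stand on fixed boxes of the same size to the left and right of the scale. z up.
- sprinkles: Orange jar with a red cap, 60 mm across, 100 mm tall, left of the scale's front. Loose bystander; origin at the centre of its underside.
- label_roll: Spare roll of labels standing on end, 76 mm across, 60 mm tall, right of the scale's front. Loose bystander; origin at the centre of its underside.
- marker: Dark marker pen lying flat, 145 mm long, 13 mm thick, to the left in front of the scale. Loose bystander; origin at the centre of its underside (on its centre line).
- cutter: Round steel cookie cutter (a plain ring), 70 mm across, 40 mm tall, to the right in front. Loose bystander; origin at the centre of its underside.

How it is judged:
On the way, in this order (a step that is already met when the one before it is completed fails the run):
1. the label cover is pushed shut (value of joint cover below 0.04 rad and value of joint each of key_choc, key_velvet, key_sugar, key_print, key_clear below 0.0015 m), for 0.2 s.
2. the product key that matches the box on the platter is pressed down (((horizontal distance between choc_mid and platter below 0.09 m and value of joint key_choc above 0.003 m and value of joint key_print below 0.0015 m) or (horizontal distance between velvet_mid and platter below 0.09 m and value of joint key_velvet above 0.003 m and value of joint key_print below 0.0015 m) or (horizontal distance between sugar_mid and platter below 0.09 m and value of joint key_sugar above 0.003 m and value of joint key_print below 0.0015 m))), for 0.1 s.
3. with the product keys up again, the green print key is pressed down (value of joint key_print above 0.003 m and value of joint each of key_choc, key_velvet, key_sugar below 0.0015 m), for 0.1 s.
At the end, for the whole second after the job is handed in: The cover is shut (under 0.05 rad), all keys are up again (under 1.5 mm down), the box is still on the platter, no box has moved more than 20 mm and no other thing more than 30 mm (value of joint cover below 0.05 rad and value of joint each of key_choc, key_velvet, key_sugar, key_print, key_clear below 0.0015 m and horizontal distance between any of choc_mid, velvet_mid, sugar_mid and platter below 0.09 m and not (distance of choc_mid from where it was at the start of the episode above 0.02 m) and not (distance of velvet_mid from where it was at the start of the episode above 0.02 m) and not (distance of sugar_mid from where it was at the start of the episode above 0.02 m) and not (distance of sprinkles from where it was at the start of the episode above 0.03 m) and not (distance of label_roll from where it was at the start of the episode above 0.03 m) and not (distance of marker from where it was at the start of the episode above 0.03 m) and not (distance of cutter from where it was at the start of the episode above 0.03 m) and linear speed of each of box_choc, box_velvet, box_sugar below 0.02 m/s); the robot touches nothing.
It fails at once if a product key that does not match the box on the platter is pressed (over 3 mm) ((not (horizontal distance between choc_mid and platter below 0.09 m) and value of joint key_choc above 0.003 m) or (not (horizontal distance between velvet_mid and platter below 0.09 m) and value of joint key_velvet above 0.003 m) or (not (horizontal distance between sugar_mid and platter below 0.09 m) and value of joint key_sugar above 0.003 m)).
It fails at once if the yellow clear key is pressed (over 3 mm) (value of joint key_clear above 0.003 m).
It fails at once if a key is pressed (over 3 mm) while the label cover is still open (value of joint cover above 0.1 rad and value of joint any of key_choc, key_velvet, key_sugar, key_print above 0.003 m).
It fails at once if a box of cookies is lifted or shifted more than 20 mm, or another loose thing more than 30 mm (distance of any of choc_mid, velvet_mid, sugar_mid from where it was at the start of the episode above 0.02 m or distance of any of sprinkles, label_roll, marker, cutter from where it was at the start of the episode above 0.03 m).
It also fails if it takes over 48 s, if anything falls off the work surface, if the arm or the gripper's body presses on something with over 40 N, if the wrist force passes 120 N, or if a joint passes its speed limit or range.

## Working session

There is one attempt and no reset: what is moved stays moved. The work goes in short steps, Python scripts to look and compute and a tool call to move; the robot and the scene stay as the last step left them, time stands still between calls to the robot, and variables do not carry over. Pictures are saved under pics/ and viewed, about 8 in all and at most 12, crops included, and the job is handed in when it is done.

Besides the shell and the picture viewer there is one more tool, called after "Call:" as name(argument=value, ...) on one line, values as JSON. carry_out: Moves the arm, as the interface text tells. Its arguments: {"type":"object","properties":{"dr":{"type":"array"},"translation":{"type":"array"},"grip":{"type":"array"},"newtons":{"type":"number"}},"required":["dr","translation","grip"]}

```bash
mkdir -p pics; python3 - <<'E'
from rig import robot
import cv2,pickle
for n in("scene","top"):
    c=robot.camera(n); pickle.dump(c,open(n+".pkl","wb")); cv2.imwrite(f"pics/{n}0.png",c["color"]); print(c["T"].round(3).tolist(),c["camera_matrix"].tolist(),c["dist_coeffs"])
print(robot.get_obs())
E
```

```text
[[0.623, 0.6, -0.503, 1.143], [0.782, -0.491, 0.383, -0.468], [-0.017, -0.632, -0.775, 1.074], [0.0, 0.0, 0.0, 1.0]] [[437.3294647844385, 0.0, 318.02934927620385], [0.0, 437.3294647844385, 199.37026689568384], [0.0, 0.0, 1.0]] [-0.01756339  0.          0.          0.          0.        ]
[[0.013, -0.996, 0.087, 0.41], [-1.0, -0.015, -0.022, 0.02], [0.024, -0.087, -0.996, 1.546], [0.0, 0.0, 0.0, 1.0]] [[453.3299332938384, 0.0, 322.61746820396047], [0.0, 453.3299332938384, 199.87122092716348], [0.0, 0.0, 1.0]] [-0.02547542  0.          0.          0.          0.        ]
{'time': 0.1, 'q': array([-1.49448098e+00,  5.28371672e-01,  1.43380636e+00, -2.05204359e-05,
        1.18139323e+00, -1.78513005e-01]), 'joint_velocities': array([-0.00020379, -0.00215562, -0.00308703,  0.00211098, -0.00160863,
       -0.00072714]), 'joint_torque': array([-4.07282835e-05, -4.40983951e+01, -1.77150911e+01,  6.35347073e-02,
        5.33996418e-02, -4.86685849e-05]), 'position': array([ 0.15751213, -0.60412767,  0.22166019]), 'tool_rot': array([ 9.91892808e-01,  1.27073518e-01,  4.10544766e-05, -9.88498297e-04]), 'ft_force': array([ 0.01532639,  0.55446873, -0.40988367]), 'moment': array([ 0.00489204, -0.01979628,  0.02075173]), 'grip_width': 0.08706773392768109}
```

View pics/scene0.png

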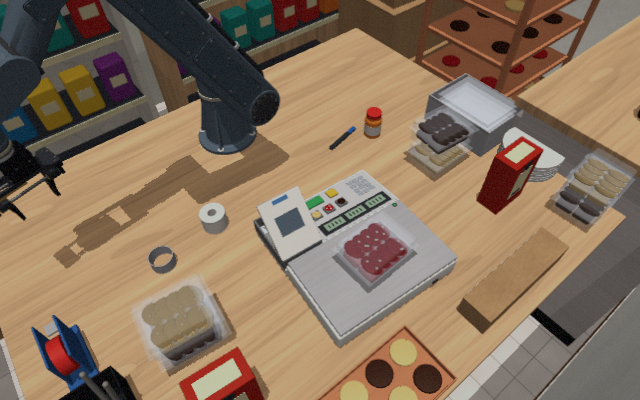

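View pics/top0.png

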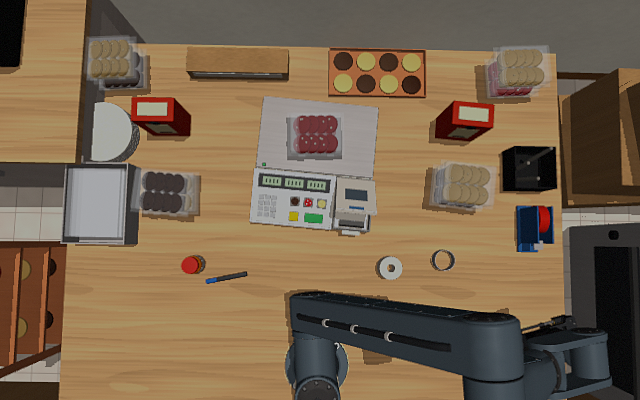

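The red velvet box is on the platter (top ~316,134), so the middle (red) key at top ~(308,202) is the right one; green is ~(314,218) and the cover ~(355,205). I'll enlarge both views around the scale.

```bash
python3 - <<'E'
import cv2,pickle
t=pickle.load(open("top.pkl","rb"))["color"][160:245,240:390]; s=pickle.load(open("scene.pkl","rb"))["color"][165:275,250:390]
cv2.imwrite("pics/tc.png",cv2.resize(t,None,fx=5,fy=5,interpolation=cv2.INTER_CUBIC))
cv2.imwrite("pics/sc.png",cv2.resize(s,None,fx=5,fy=5,interpolation=cv2.INTER_CUBIC))
E
```

```text
(no output)
```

View pics/tc.png

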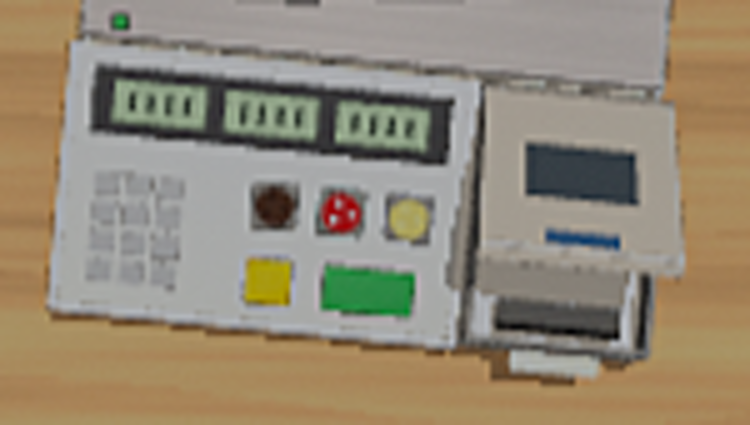

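View pics/sc.png

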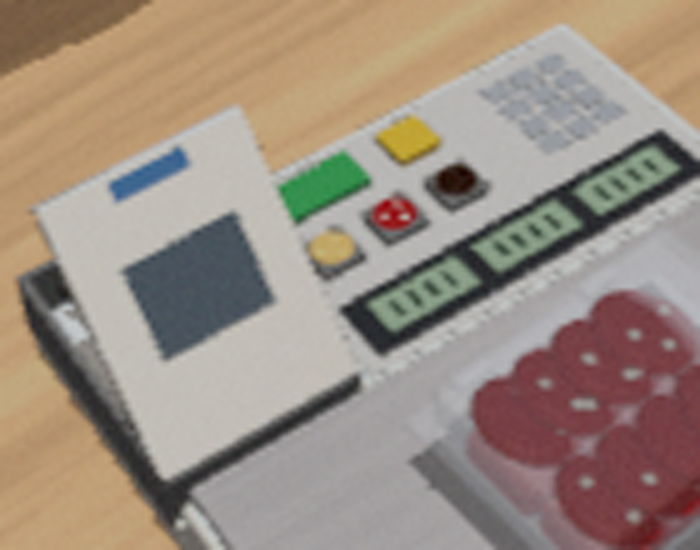

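```bash
cat > tri.py <<'E'
import cv2,pickle,numpy as np
t=pickle.load(open("top.pkl","rb"));s=pickle.load(open("scene.pkl","rb"))
def P(c,uv):
    n=cv2.undistortPoints(np.array([[uv]],float),c["camera_matrix"],c["dist_coeffs"])[0,0]
    return n,np.linalg.inv(c["T"])[:3]
def tri(a,b):
    (n1,M1),(n2,M2)=P(t,a),P(s,b)
    X=cv2.triangulatePoints(M1,M2,n1[:,None],n2[:,None])[:,0]; return X[:3]/X[3]
def onz(c,uv,z):
    n,_=P(c,uv); d=c["T"][:3,:3]@[*n,1]; o=c["T"][:3,3]; return o+d*(z-o[2])/d[2]
def proj(c,X):
    M=np.linalg.inv(c["T"]); return cv2.projectPoints(np.array([X],float),cv2.Rodrigues(M[:3,:3])[0],M[:3,3],c["camera_matrix"],c["dist_coeffs"])[0].ravel()
E
python3 - <<'E'
from tri import *
T=lambda x,y:(240+x/5-.4,160+y/5-.4)
S=lambda x,y:(250+x/5-.4,165+y/5-.4)
R={}
for n,a,b in [("choc",(275,206),(457,183)),("velvet",(340,213),(395,215)),("sugar",(408,218),(333,250)),("clear",(268,281),(408,138)),("pad",(582,239),(148,174)),("hL",(484,83),(360,374)),("hR",(675,102),(168,477)),("nearL",(478,243),(240,106)),("nearR",(683,270),(37,209)),("kbFL",(47,305),(560,27))]:
    X=tri(T(*a),S(*b));R[n]=X;print(n,X.round(4),(proj(t,X)-T(*a)).round(2),(proj(s,X)-S(*b)).round(2))
ey=R["choc"]-R["sugar"];print(np.linalg.norm(ey),np.arctan2(-ey[0],ey[1]))
print("print",onz(t,T(368,290),R["clear"][2]))
print("pad-hinge",R["pad"]-(R["hL"]+R["hR"])/2)
E
```

```text
choc [0.5357 0.079  0.0627] [-0.17 -0.13] [-0.23  0.02]
velvet [0.5314 0.0358 0.0627] [-0.01 -0.01] [-0.01  0.  ]
sugar [ 0.5288 -0.0088  0.0632] [-0.04 -0.03] [-0.06  0.01]
clear [0.4865 0.0826 0.0563] [-0.07 -0.05] [-0.09  0.01]
pad [ 0.5073 -0.1111  0.1922] [0.02 0.01] [ 0.02 -0.  ]
hL [ 0.616  -0.0575  0.0813] [0.16 0.12] [ 0.24 -0.02]
hR [ 0.6056 -0.1802  0.0881] [-0.27 -0.18] [-0.4   0.03]
nearL [ 0.5037 -0.0483  0.1971] [-0.02 -0.01] [-0.03  0.  ]
nearR [ 0.4902 -0.1705  0.1936] [-0.39 -0.24] [-0.54  0.03]
kbFL [0.4679 0.2275 0.0414] [0.41 0.33] [ 0.54 -0.06]
0.08806181373927242 -0.07865401523173195
print [0.48133259 0.01658302 0.05632843]
pad-hinge [-0.10349258  0.00779788  0.10750031]
```

Calibrated estimates: velvet key (0.531, 0.036, 0.063), print key (0.4815, 0.017, 0.056), hinge (0.611, -0.119, 0.083), cover about 0.78 rad open, scale yaw -0.079. I'll move above the cover with the fingers shut.

Call:
carry_out(dr=[[0,0,0],[0,0,0],[0,0,-0.1],[0,0,-0.2],[0,0,-0.333],[0,0,-0.333],[0,0,-0.333],[0,0,-0.333],[0,0,-0.333],[0,0,-0.333],[0,0,-0.333],[0,0,-0.333],[0,0,-0.333],[0,0,-0.333],[0,0,-0.333],[0,0,-0.333],[0,0,-0.333],[0,0,-0.333],[0,0,-0.333],[0,0,-0.333]], translation=[[0,0,4],[0,0,7],[2,3,7],[4,6,7],[6,9,7],[8,12,7],[10,15,7],[12.5,18,7],[15,21,7],[17.5,24,7],[20,27,7],[22,30,7],[24,33,7],[26,36,7],[28,39,7],[30,42,7],[32,45,7],[34,47.5,7],[35.8,49.4,7],[35.8,49.4,7]], grip=[0,0,0,0,0,0,0,0,0,0,0,0,0,0,0,0,0,0,0,0], newtons=20)

```text
time: 1.77
position: [0.518, -0.1072, 0.2923]
tool_rot: [0.999, -0.037, 0.001, -0.001]
ft_force: [-0.2, -0.2, -0.5]
grip_width: 0.0009
```

Call:
carry_out(dr=[[0,0,0],[0,0,0],[0,0,0],[0,0,0],[0,0,0],[0,0,0],[0,0,0],[0,0,0],[0,0,0],[0,0,0],[0,0,0],[0,0,0],[0,0,0],[0,0,0],[0,0,0],[0,0,0],[0,0,0],[0,0,0]], translation=[[0,0,-3],[0,0,-6],[0,0,-8],[0,0,-9],[0,0,-10],[0,0,-11],[0,0,-12],[0,0,-13],[0,0,-14],[0,0,-15],[0,0,-16],[0,0,-17],[0,0,-17.8],[0,0,-18.6],[0,0,-19.2],[0,0,-19.6],[0,0,-19.8],[0,0,-19.8]], grip=[0,0,0,0,0,0,0,0,0,0,0,0,0,0,0,0,0,0])

```text
time: 3.27
position: [0.5155, -0.1107, 0.094]
tool_rot: [0.999, -0.039, -0.0, -0.0]
ft_force: [0.4, -0.1, 0.5]
grip_width: 0.0004
```

Call:
carry_out(dr=[[0,0,0],[0,0,0],[0,0,0],[0,0,0],[0,0,0],[0,0,0]], translation=[[0,0,-0.2],[0,0,-0.4],[0,0,-0.6],[0,0,-0.7],[0,0,-0.8],[0,0,-0.8]], grip=[0,0,0,0,0,0])

```text
time: 3.77
position: [0.516, -0.111, 0.0882]
tool_rot: [0.999, -0.039, 0.001, 0.0]
ft_force: [-2.4, 1.0, 12.9]
grip_width: 0.0003
```

```bash
python3 - <<'E'
from rig import robot
import cv2
o=robot.get_obs();print(o["position"],o["ft_force"])
c=robot.camera("scene");cv2.imwrite("pics/s1.png",cv2.resize(c["color"][120:290,220:420],None,fx=3.5,fy=3.5,interpolation=cv2.INTER_CUBIC))
E
```

```text
[ 0.51595407 -0.11096343  0.0882094 ] [-2.43022302  0.99379214 12.87095394]
```

View pics/s1.png

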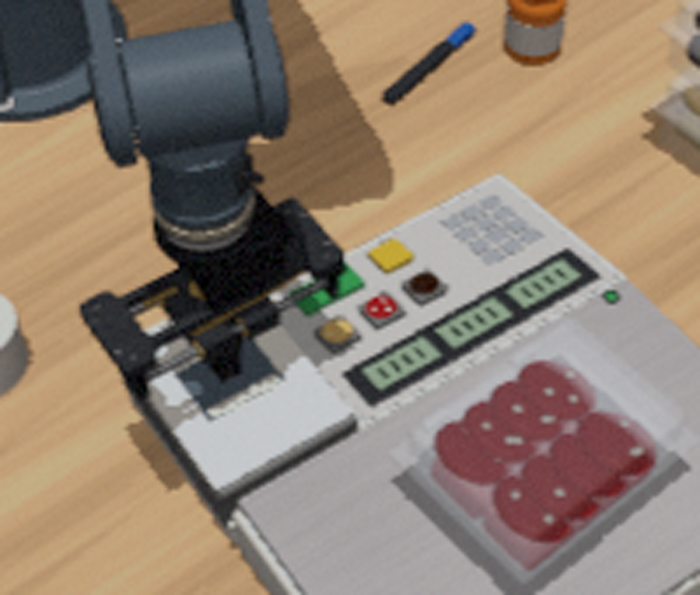

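The picture shows the cover lying level (about 270,420), with 13 N at exactly the shut height and the boxes unmoved. Next I lift and go above the red key.

Call:
carry_out(dr=[[0,0,0],[0,0,0],[0,0,0],[0,0,0],[0,0,0],[0,0,0],[0,0,0],[0,0,0],[0,0,0],[0,0,0],[0,0,0]], translation=[[0,0,1.5],[0,0,4],[0,0,5],[0.5,4,5],[1,8,5],[1.5,12,5],[1.5,14.7,5],[1.5,14.7,3],[1.5,14.7,1],[1.5,14.7,0],[1.5,14.7,0]], grip=[0,0,0,0,0,0,0,0,0,0,0])

```text
time: 4.73
position: [0.529, 0.0365, 0.0844]
tool_rot: [0.999, -0.039, -0.002, -0.0]
ft_force: [-0.2, -0.8, 0.4]
grip_width: 0.0005
```

```bash
python3 - <<'E'
from rig import robot
import cv2
o=robot.get_obs();print(o["position"],o["ft_force"])
c=robot.camera("scene");cv2.imwrite("pics/s2.png",cv2.resize(c["color"][140:290,240:420],None,fx=4,fy=4,interpolation=cv2.INTER_CUBIC))
E
```

```text
[0.52898288 0.03653923 0.08435857] [-0.18653311 -0.79843423  0.39825412]
```

View pics/s2.png

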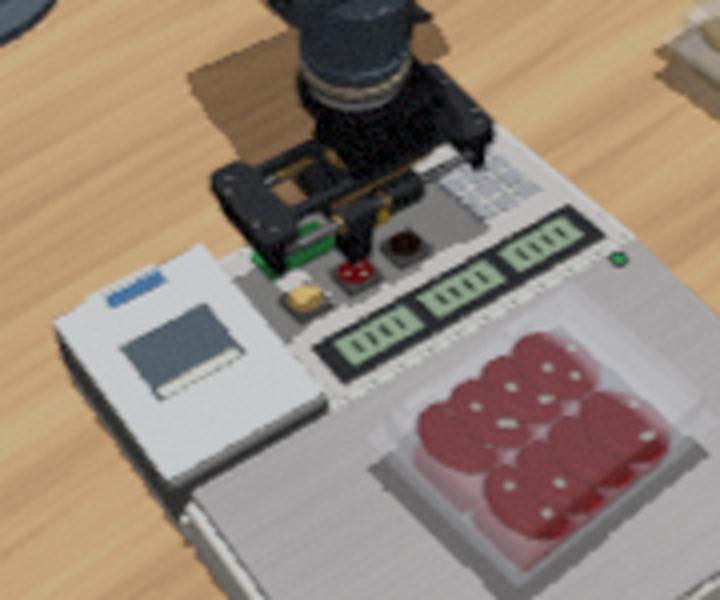

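The cover is flat and the fingers are over the red key (about 355,265). Next is a slow press.

Call:
carry_out(dr=[[0,0,0],[0,0,0],[0,0,0],[0,0,0],[0,0,0],[0,0,0],[0,0,0]], translation=[[0.1,0,-0.6],[0.1,0,-1.2],[0.1,0,-1.6],[0.1,0,-1.9],[0.1,0,-2.1],[0.1,0,-2.3],[0.1,0,-2.3]], grip=[0,0,0,0,0,0,0])

```text
time: 5.37
position: [0.5328, 0.0357, 0.0653]
tool_rot: [0.999, -0.039, 0.001, 0.0]
ft_force: [-1.6, -1.7, 11.9]
grip_width: 0.0005
```

```bash
python3 - <<'E'
from rig import robot
import cv2
o=robot.get_obs();print(o["position"],o["ft_force"],o["moment"])
c=robot.camera("scene");cv2.imwrite("pics/s3.png",cv2.resize(c["color"][160:230,280:370],None,fx=8,fy=8,interpolation=cv2.INTER_CUBIC))
E
```

```text
[0.53276156 0.03571687 0.06530036] [-1.59619394 -1.69106835 11.93496461] [-0.20712179  0.16272445  0.01228027]
```

View pics/s3.png

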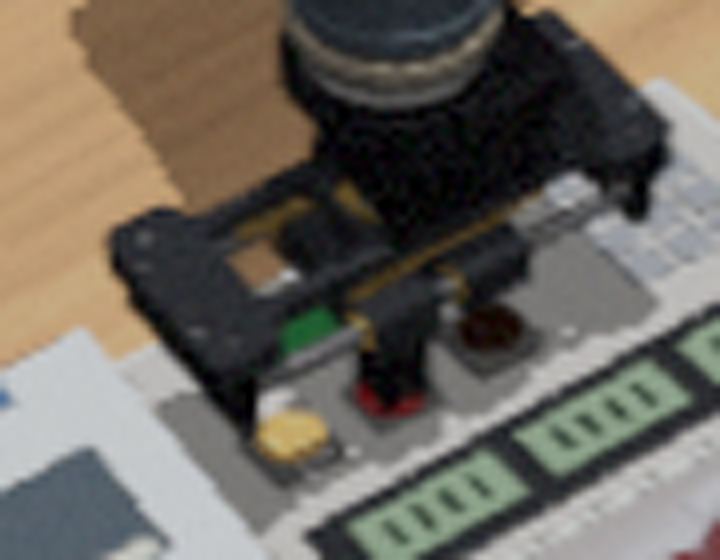

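Call:
carry_out(dr=[[0,0,0],[0,0,0]], translation=[[0,0,0.3],[0,0,0.3]], grip=[0,0])

```text
time: 5.58
position: [0.5324, 0.0358, 0.0676]
tool_rot: [0.999, -0.039, 0.001, 0.0]
ft_force: [0.5, -1.6, 3.6]
grip_width: 0.0008
```

Call:
carry_out(dr=[[0,0,0],[0,0,0]], translation=[[0,0,0.2],[0,0,0.2]], grip=[0,0])

```text
time: 5.75
position: [0.5321, 0.036, 0.0689]
tool_rot: [0.999, -0.039, 0.001, 0.0]
ft_force: [0.9, -0.4, 2.0]
grip_width: 0.0003
```

Call:
carry_out(dr=[[0,0,0],[0,0,0]], translation=[[0,0,0.2],[0,0,0.2]], grip=[0,0])

```text
time: 5.92
position: [0.5313, 0.0364, 0.0705]
tool_rot: [0.999, -0.039, -0.0, -0.0]
ft_force: [0.3, -0.3, 2.5]
grip_width: 0.0005
```

Backing off, the force falls 3.6→2 N over z 0.0676–0.0705, which is the key's spring. With 12 N at 0.065 it had bottomed, so the real key tops are ~7 mm higher than I triangulated. Next is the print key.

Call:
carry_out(dr=[[0,0,0],[0,0,0],[0,0,0],[0,0,0],[0,0,0],[0,0,0],[0,0,0]], translation=[[0,0,1.5],[0,0,3],[-2.5,-1,3],[-5,-1.9,3],[-5,-1.9,2],[-5,-1.9,1],[-5,-1.9,1]], grip=[0,0,0,0,0,0,0])

```text
time: 6.5
position: [0.4792, 0.0176, 0.079]
tool_rot: [0.999, -0.039, -0.003, -0.001]
ft_force: [0.5, 0.9, -0.7]
grip_width: 0.0001
```

```bash
python3 - <<'E'
from rig import robot
import cv2
o=robot.get_obs();print(o["position"],o["ft_force"])
c=robot.camera("scene");cv2.imwrite("pics/s4.png",cv2.resize(c["color"][150:240,270:380],None,fx=6,fy=6,interpolation=cv2.INTER_CUBIC))
E
```

```text
[0.47921955 0.01762944 0.07903573] [ 0.48438483  0.87120368 -0.72593187]
```

View pics/s4.png

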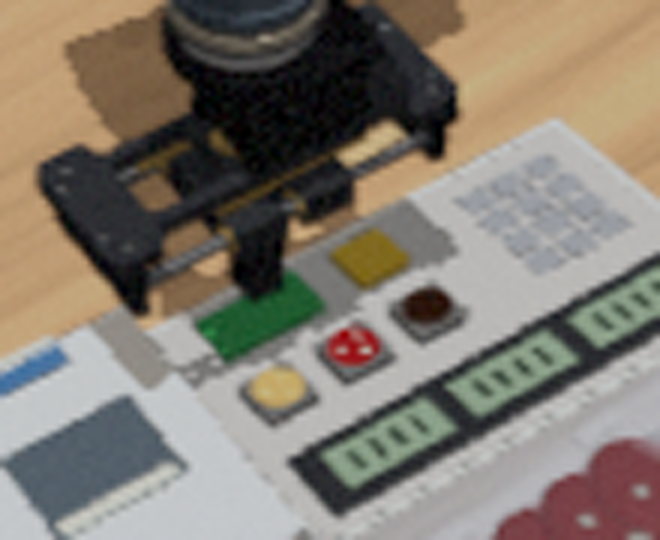

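The fingers hang over the green key (about 262,290), and the red key is up again (355,350). Pressing.

Call:
carry_out(dr=[[0,0,0],[0,0,0],[0,0,0],[0,0,0],[0,0,0],[0,0,0],[0,0,0]], translation=[[0.1,0,-0.6],[0.1,0,-1.1],[0.1,0,-1.5],[0.1,0,-1.8],[0.1,0,-2.1],[0.1,0,-2.3],[0.1,0,-2.3]], grip=[0,0,0,0,0,0,0])

```text
time: 7.13
position: [0.4834, 0.0173, 0.0586]
tool_rot: [0.999, -0.039, 0.001, 0.0]
ft_force: [-0.3, 1.1, 12.2]
grip_width: 0.0003
```

12 N at z 0.0586 means it has bottomed. I hold briefly, then lift clear.

Call:
carry_out(dr=[[0,0,0],[0,0,0],[0,0,0],[0,0,0],[0,0,0],[0,0,0],[0,0,0],[0,0,0],[0,0,0],[0,0,0]], translation=[[0,0,0],[0,0,0],[0,0,1],[0,0,3],[0,0,6],[0,0,10],[0,0,14],[0,0,18],[0,0,20],[0,0,20]], grip=[0,0,0,0,0,0,0,0,0,0])

```text
time: 7.97
position: [0.4855, 0.0167, 0.2629]
tool_rot: [0.999, -0.039, 0.006, 0.001]
ft_force: [0.2, 0.1, 0.3]
grip_width: 0.0006
```

```bash
python3 - <<'E'
from rig import robot
import cv2
o=robot.get_obs();print(o["time"],o["position"],o["ft_force"])
c=robot.camera("scene");cv2.imwrite("pics/s5.png",c["color"])
E
```

```text
7.9667 [0.48546196 0.01674132 0.26291304] [0.16987656 0.05077274 0.34365612]
```

View pics/s5.png

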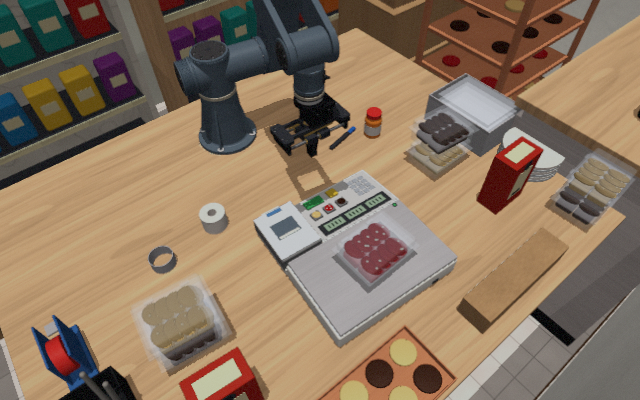

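The cover is shut (about 285,230), the keys are up, all objects are where they began, and the arm is clear.

```bash
python3 -c "
from rig import robot
print(robot.hand_in())"
```

```text
the job is handed in; nothing more can be done
None
```

I pushed the label cover shut, pressed the red velvet key because the box on the platter holds red velvet cookies, then pressed the green print key. The job is handed in at about 8 s; no verdict was reported.

- **Cover:** it lies level in the last picture. The push ended with 13 N at z = 0.088, which is the expected shut height.
- **Keys:** each of the two keys took about 12 N at its lowest point, well over the 4.3 N spring, so both were fully down. In the last picture all keys look up again.
- **Everything else:** the boxes and loose things look unmoved by eye (not measured). The arm is clear, with about 0 N on the wrist.
- **One disagreement:** the keys made contact about 7 mm higher than my camera measurements gave. As I backed off the red key, the force fell with height as its spring should, so I took the contact height as right.

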